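Slide a wash bottle into the inspection hood

ROBOT

A 6-joint arm with a two-finger parallel gripper is mounted at the origin on a cart in front of the work surface, level with it; the furniture and walls round the work are solid. World frame = base frame: x ahead of the robot, y to its left, z up, the work surface at z = 0. Lengths are in m, angles in rad, forces in N, time in s.
With the tool pointing down it reaches from about 0.25 to 0.725 m from the base axis. Payload 4 kg.
Tool frame: the origin (TCP) lies midway between the tips of the shut fingers; the grasp point (between the pads) lies 19 mm behind it; z points along the fingers, y is the line along which they close (so a half turn about z gives the same grasp; the last joint's range is limited). The gripper opens to 85 mm and grips with 20 to 120 N. Pads are 22 mm wide; open, the fingers measure 114 mm over their backs; the gripper's body (76 mm by 85 mm) begins 54 mm behind the grasp point. The pads swing forward as they close: fully open they stand 13 mm farther back than shut.
Start: joints at [-1.228, 0.241, 0.005, 1.335, 0, 1.571], TCP at [0.168, -0.471, 0.231] pointing down, gripper open.
Joint ranges: [-2.72, 2.72], [-1.05, 1.87], [-1.09, 1.28], [-1.99, 2.15], [-1.42, 1.44], [-3.14, 3.14]. Speed limits (rad/s): [2.79, 2.79, 3.14, 3.14, 3.14, 3.14].

INTERFACE

Orientations are given as a unit quaternion [x, y, z, w].
In Python, from workcell import get_obs, camera, job_done, silhouettes gives the robot as it stands. The module is installed in compiled form; this text tells all that it offers.
- The arm moves only by the tool drive_tool, never from a script. Its argument "increments" is a list of rows, each a list of 3 entries, a list of its own where there are three numbers: the shift along the world's x, y, z in mm, then the turn, a rotation vector about the world's x, y, z in degrees, then the opening, from 0 (shut) to 1 (fully open). A call has 1 to 8 rows; each row shifts and turns the commanded pose from where the row before left it; what a row does not reach is not made up. A row lasts 1/12 s, in which the tool goes at most 41.7 mm and 7.16 degrees, less where a joint would pass 70% of its speed; a pose out of reach is approached as far as the arm can. A call is refused whole if a number of a shift passes 41.7 or a number of a turn 7.16, either way. A call with a gripper value outside its range is refused whole. The fingers move at their own pace and stop on an object; the grip force is fixed at half the most. Time passes only in rows, so rows that do not move let the fingers close. It gives the time, the measured TCP pose, the force, the opening and the grip force at its end, in the units of the state.
- get_obs(): the state, without advancing time (a new reading comes with each control period).
- camera(name): name is "side" or "top" or "wrist"; returns a dict with "image" (420x560x3 uint8, red, green, blue), "K" (3x3 intrinsics, pixels), "k1" (the pictures are not rectified: a ray, as slopes to the right and down, at radius r is drawn at 1 + k1 r^2 times it, then the intrinsics apply), "view" (4x4, takes a point from world to camera coordinates). Camera axes: x right, y down, z forward; pixel columns grow to the right and rows downward; lengths in m; the calibration is good to about 2 mm. A picture is of the moment at which its call begins. There is no depth.
- job_done(): hands the job in; it is judged then, once.
Trained networks look in a picture, given as the dict that the camera call returned (one of the last four; its "shot" number tells which), for a name from the list of things; names that differ only in an ending like _2 or _b are one class to them, and where a whole thing is asked for, a point or a joint stands for the part that bears it (a point fixed in the world has none). Each returns a list of dicts, best first, with "conf" (0 to 1); they miss things now and then, are a little off and sometimes report something else, mostly with a low value. They report only what shows in the picture. A call takes as long as a camera call.
- silhouettes(query, picture): "region" (420x560 bool, what is visible of it) and "bbox" ([left, top, right, bottom] in pixels, round what is visible of it).
The state is a dict: "clock": time; "joint_pos": joint angles; "joint_vel": joint speeds; "tau": joint torques, N m; "eef_pos": TCP position; "tool_rot": TCP orientation; "ft_force": force on the tool from outside, world axes, zero at the start; "ft_torque": the same for the moment, N m; "grip_width": finger opening in m; "grasp_force": force on a finger pad.
Only numpy, scipy, OpenCV 4.12 (cv2) and the standard library are available. Lean on these libraries where they do the work, as an engineer would, in place of code of your own. Each camera call takes 0.05 s, during which the arm holds its last target. There are 200 camera calls.

TASK

The lane in front of the grey inspection hood has to be cleared first: stand the amber dropper bottle that is in it on the notebook, upright. Then stand the tall wash bottle (the one on the front part of the bench, by the tube rack) on the bench in front of the hood's mouth with its spout pointing straight out of the mouth, let go, and, pushing it low down so that it slides upright, push it into the hood until it is home against the back wall, spout still pointing out. Never tip either bottle and leave the beaker where it stands.

Things in the scene. Friction and masses are not known exactly. Their poses are not given: they have to be found in the camera images.
- hood: Inspection hood, fixed: two aluminium side walls, back wall, grey lamp housing as roof, open in front; the bench is its floor. Origin on the bench where the wash bottle's axis stands when home; x into the hood, y to its left, z up. Inner width 86 mm; mouth at x -57 mm; back wall's inner face at x +31 mm; walls 4 mm thick; foot flanges to y +-65 mm, 4 mm high; roof from 174 to 216 mm up.
- hood_home (a point): The hood's origin: where the wash bottle's axis must end (bench height). The low roof keeps a gripper that holds the bottle's cap out, and there is no room for fingers at both sides of the bottle's body, so it can only be pushed in.
- hood_mouth (a point): Middle of the hood's mouth (it faces to the robot's left) at bench height, 57 mm in front of hood_home. Fixed things about: a microscope, 0.4 m high, right of the hood (x over 0.6, y -0.12 to -0.35 m), and a tape roll, 96 mm wide, 25 mm high, between hood and robot. The bench in front of these, nearer the robot, is free for carrying things past.
- spout_home (a point): Where the spout tip is when the bottle is home and turned right: 61 mm in front of hood_home, 150 mm up (4 mm outside the mouth).
- wash_bottle: White wash bottle, red cap, bent spout on top, 62 x 92 x 162 mm, 0.12 kg (x 0.7 to 1.4). Origin at its underside, z up. Round body (62 mm diameter, to 107 mm up) and cap (32 mm diameter, 107 to 125 mm up) are about the vertical axis at y +15 mm. Above the cap a 5 mm thick spout rises at the axis and runs to -y in the plane x=0, top at 162 mm.
- bottle_axis (a point): Wash bottle's vertical axis at its underside (y +15 mm in its frame), axes as the bottle's. From above the cap can be pinched with the fingers closing along the bottle's x (spout between them, fingertips just over the 107 mm shoulder). Pushed high up the bottle topples; pushed 10 to 30 mm above the bench it slides.
- spout_tip (a point): Tip of the spout, 61 mm from the bottle's axis towards -y of the bottle, 150 mm up.
- dropper_bottle: Amber glass dropper bottle with black dropper cap, 32 mm diameter, 93 mm tall (round body to 66 mm, cap above 17 mm diameter), 0.06 kg (x 0.7 to 1.4). Origin at the middle of its underside, z up. It stands in the lane in front of the hood.
- notebook: Notebook lying flat, fixed: 210 mm along its x, 152 mm along its y, 14 mm thick. Origin at the middle of its underside, on the bench.
- beaker: Small clear glass beaker, 44 mm diameter, 58 mm tall, loose, beside the lane, to the left (hood's +y) of someone looking into the hood. Origin at the middle of its underside. A bystander: leave it.
- tube_rack: White tube rack, fixed, 63 mm along its x, 145 mm along its y, 41 mm high, some 12 mm from the wash bottle's body, on the side away from its spout. Origin at the middle of its underside. A bystander.
- spray_bottle: Tall spray bottle, fixed, about 58 x 124 mm, 278 mm high, origin at its underside. It stands behind the hood, towards the back of the bench. An obstacle to keep clear of.

How it is judged:
On the way, in this order (a step that is already met when the one before it is completed fails the run):
1. the dropper bottle stands upright on the notebook, released (x of dropper_bottle in the frame of notebook between -0.105 and 0.105 m and y of dropper_bottle in the frame of notebook between -0.076 and 0.076 m and z of dropper_bottle in the frame of notebook between 0.009 and 0.019 m and angle between dropper_bottle's own z axis and vertical below 0.15 rad and linear speed of dropper_bottle below 0.02 m/s and contact force between the fingers and dropper_bottle below 0.3 N), for 0.2 s.
2. the wash bottle stands upright on the bench outside the hood, in front of its mouth, released (x of bottle_axis in the frame of hood between -0.26 and -0.065 m and y of bottle_axis in the frame of hood between -0.06 and 0.06 m and height (world z) of wash_bottle below 0.004 m and angle between wash_bottle's own z axis and vertical below 0.15 rad and linear speed of wash_bottle below 0.02 m/s and contact force between the fingers and wash_bottle below 0.3 N), for 0.2 s.
3. the wash bottle has been slid home in the hood (x of bottle_axis in the frame of hood between -0.01 and 0.006 m and y of bottle_axis in the frame of hood between -0.016 and 0.016 m and height (world z) of wash_bottle below 0.004 m and angle between wash_bottle's own z axis and vertical below 0.15 rad and horizontal distance between spout_tip and spout_home below 0.04 m and linear speed of wash_bottle below 0.02 m/s), for 0.2 s.
At the end, for the whole second after the job is handed in: The dropper bottle stands upright on the notebook, its centre over the notebook. The wash bottle stands upright on the bench in the hood, its axis within 10 mm of touching the back wall and within 16 mm of the bay's middle plane, its spout tip within 40 mm of straight out. Both at rest and released (all of step 1 and all of step 3 and contact force between the fingers and wash_bottle below 0.3 N).
It fails at once if the wash bottle was tipped (over 20 degrees) (angle between wash_bottle's own z axis and vertical above 0.35 rad).
It fails at once if the dropper bottle was tipped (over 25 degrees) (angle between dropper_bottle's own z axis and vertical above 0.44 rad).
It fails at once if the beaker was moved by more than 25 mm (distance of beaker from where it was at the start of the episode above 0.025 m).
It also fails if it takes over 70 s, if anything falls off the work surface, if the arm or the gripper's body presses on something with over 40 N, if the wrist force passes 120 N, or if a joint passes its speed limit or range.

## Working session

There is one attempt and no reset: what is moved stays moved. The work goes in short steps, Python scripts to look and compute and a tool call to move; the robot and the scene stay as the last step left them, time stands still between calls to the robot, and variables do not carry over. Pictures are saved under pics/ and viewed, at most 10 in all, crops included, and the job is handed in when it is done.

Besides the shell and the picture viewer there is one more tool, called after "Request:" as name([rows], argument=value, ...), one row to a line, values as JSON. drive_tool: Moves the arm, as the interface text tells. Its arguments: {"type":"object","properties":{"increments":{"type":"array"}},"required":["increments"]}

```bash
mkdir -p pics
cat > h.py <<'E'
import numpy as np, cv2, pickle
from workcell import get_obs, camera, job_done, silhouettes
def und(c,uv):
    K=c["K"]; d=np.array([c["k1"],0,0,0,0],float)
    return cv2.undistortPoints(np.array(uv,float).reshape(-1,1,2),K,d).reshape(-1,2)
def onz(c,uv,z):
    p=und(c,uv); R=c["view"][:3,:3]; t=c["view"][:3,3]
    o=-R.T@t; d=np.c_[p,np.ones(len(p))]@R
    return o+d*((z-o[2])/d[:,2])[:,None]
def proj(c,P):
    P=np.array(P,float).reshape(-1,3); R=c["view"][:3,:3]
    return cv2.projectPoints(P,cv2.Rodrigues(R)[0],c["view"][:3,3],c["K"],np.array([c["k1"],0,0,0,0],float))[0].reshape(-1,2)
E
python3 - <<'E'
from h import *
o=get_obs(); print(o["clock"],o["eef_pos"],o["tool_rot"])
ims=[]
for n in ("top","side"):
    c=camera(n); cv2.imwrite(f"pics/{n}0.png",c["image"][:,:,::-1]); print(n,c["K"].tolist(),c["k1"],c["view"].round(3).tolist())
    pickle.dump(c,open(n+"0.pkl","wb"))
    for q in ["hood","wash_bottle","dropper_bottle","notebook","beaker","tube_rack","spray_bottle"]:
        r=silhouettes(q,c)
        print(n,q,[(round(float(x["conf"]),2),[int(v) for v in x["bbox"]]) for x in r[:3]])
        if r: np.save(f"{n}0_{q}.npy",r[0]["region"])
E
```

```text
0.0 [ 0.16785327 -0.47032101  0.23041801] [ 9.85345164e-01  1.70569133e-01 -1.83557367e-04 -1.02231591e-03]
top [[546.5064130478245, 0.0, 275.8129425709446], [0.0, 546.5064130478245, 206.52102682007188], [0.0, 0.0, 1.0]] -0.11120230901355033 [[-0.325, -0.945, -0.011, 0.225], [-0.809, 0.284, -0.515, 0.52], [0.49, -0.159, -0.857, 1.504], [0.0, 0.0, 0.0, 1.0]]
top hood [(0.8, [262, 178, 304, 251])]
top wash_bottle [(0.42, [373, 193, 391, 226])]
top dropper_bottle [(0.58, [238, 229, 249, 246])]
top notebook [(0.75, [156, 250, 228, 327])]
top beaker [(0.46, [231, 196, 248, 212])]
top tube_rack []
top spray_bottle [(0.58, [241, 131, 276, 195])]
side [[400.36747730677723, 0.0, 284.0819294955058], [0.0, 400.36747730677723, 213.79913452365844], [0.0, 0.0, 1.0]] -0.042141262033598546 [[-0.87, -0.492, 0.026, 0.502], [-0.218, 0.337, -0.916, 0.21], [0.442, -0.802, -0.401, 0.953], [0.0, 0.0, 0.0, 1.0]]
side hood [(0.95, [262, 170, 314, 258])]
side wash_bottle [(0.74, [349, 179, 364, 220])]
side dropper_bottle [(0.67, [256, 235, 268, 270])]
side notebook [(0.83, [192, 291, 300, 354]), (0.43, [264, 170, 313, 259])]
side beaker [(0.75, [225, 228, 238, 253])]
side tube_rack [(0.9, [363, 198, 386, 229])]
side spray_bottle [(0.65, [215, 145, 238, 238])]
```

Run:
```python
from h import *
t=pickle.load(open("top0.pkl","rb"))["image"][110:350,130:450]; s=pickle.load(open("side0.pkl","rb"))["image"][130:370,170:410]
im=np.hstack([cv2.resize(t,(456,342),interpolation=2),cv2.resize(s,(342,342),interpolation=2)])
cv2.imwrite("pics/a.png",im[:,:,::-1])
```

```text
(no output)
```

View pics/a.png

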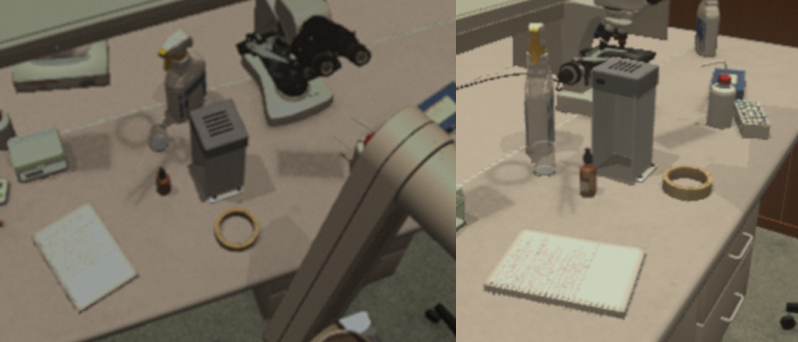

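```bash
cat >> h.py <<'E'
from scipy.optimize import minimize
def box(x0,x1,y0,y1,z0,z1): return np.array([[x,y,z] for x in(x0,x1) for y in(y0,y1) for z in(z0,z1)])
def cyl(r,z0,z1,y=0):
    a=np.linspace(0,2*np.pi,24,endpoint=False); return np.vstack([np.c_[r*np.cos(a),y+r*np.sin(a),0*a+z] for z in(z0,z1)])
def place(P,p):
    c,s=np.cos(p[2]),np.sin(p[2]); return P@np.array([[c,s,0],[-s,c,0],[0,0,1]])+[p[0],p[1],0]
def render(c,parts,p,S=8):
    m=np.zeros((420*2,560*2),np.uint8)
    for P in parts:
        h=cv2.convexHull((proj(c,place(P,p))*2+.5).astype(np.float32))
        cv2.fillConvexPoly(m,np.round(h*16).astype(np.int32),255,shift=4,lineType=cv2.LINE_AA)
    return cv2.resize(m,(560,420),interpolation=cv2.INTER_AREA)/255.
def fit(views,parts,p0,yaw=True,steps=(.02,.02,.15)):
    p0=np.array(p0,float)
    def f(q):
        p=p0.copy(); p[:len(q)]=q; e=0
        for c,r in views:
            m=render(c,parts,p); e+=1-np.minimum(m,r).sum()/np.maximum(m,r).sum()
        return e/len(views)
    n=3 if yaw else 2
    best=None
    for sg in(1,-1):
        sim=np.vstack([p0[:n]]+[p0[:n]+sg*np.eye(n)[i]*steps[i] for i in range(n)])
        r=minimize(f,p0[:n],method="Nelder-Mead",options=dict(initial_simplex=sim,xatol=2e-4,fatol=1e-4,maxiter=300))
        if best is None or r.fun<best.fun: best=r
    return best.x.round(4),round(best.fun,3)
HOOD=[box(-.057,.035,-.047,.047,0,.216),box(-.057,.035,-.065,.065,0,.004)]
WASH=[cyl(.031,0,.107,.015),cyl(.016,.107,.125,.015),box(-.0025,.0025,-.046,.015,.15,.162)]
DROP=[cyl(.016,0,.066),cyl(.0085,.066,.093)]
NOTE=[box(-.105,.105,-.076,.076,0,.014)]
BEAK=[cyl(.022,0,.058)]
RACK=[box(-.0315,.0315,-.0725,.0725,0,.041)]
E
python3 - <<'E'
from h import *
T=pickle.load(open("top0.pkl","rb"));S=pickle.load(open("side0.pkl","rb"))
def reg(n,q):return np.load(f"{n}0_{q}.npy").astype(float)
for q,m,y,z in [("hood",HOOD,True,.1),("dropper_bottle",DROP,False,.04),("notebook",NOTE,True,.01),("beaker",BEAK,False,.03),("wash_bottle",WASH,True,.07),("tube_rack",RACK,True,.02)]:
    for vs in ([("side",S)],[("top",T)],[("top",T),("side",S)]):
        if q in("tube_rack","wash_bottle") and vs[0][0]=="top": continue
        n,c=vs[-1]; r=reg(n,q); v,u=np.nonzero(r); g=onz(c,[[u.mean(),v.mean()]],z)[0]
        yaws=[0] if not y else ([-1.57] if q=="hood" else np.arange(0,6.3,.785) if q=="wash_bottle" else np.arange(0,3.1,.6))
        out=[fit([(c,reg(n,q)) for n,c in vs],m,[g[0],g[1],w],y) for w in yaws]
        out.sort(key=lambda a:a[1]); print(q,[a[0] for a in vs],out[:3])
E
```

```text
hood ['side'] [(array([ 0.56  ,  0.003 , -1.5398]), np.float64(0.123))]
hood ['top'] [(array([ 0.5535,  0.0135, -1.5546]), np.float64(0.09))]
hood ['top', 'side'] [(array([ 0.5548,  0.0132, -1.5522]), np.float64(0.115))]
dropper_bottle ['side'] [(array([0.5558, 0.1528]), np.float64(0.176))]
dropper_bottle ['top'] [(array([0.5473, 0.1534]), np.float64(0.333))]
dropper_bottle ['top', 'side'] [(array([0.5563, 0.1523]), np.float64(0.254))]
notebook ['side'] [(array([0.4617, 0.3598, 0.2761]), np.float64(0.064)), (array([0.462 , 0.3598, 0.2741]), np.float64(0.064)), (array([0.4618, 0.3597, 0.2753]), np.float64(0.064))]
notebook ['top'] [(array([0.4574, 0.3625, 0.2697]), np.float64(0.072)), (array([0.4567, 0.3639, 0.2597]), np.float64(0.072)), (array([0.4574, 0.3627, 0.2675]), np.float64(0.072))]
notebook ['top', 'side'] [(array([0.4594, 0.3617, 0.2733]), np.float64(0.074)), (array([0.4592, 0.3616, 3.4149]), np.float64(0.074)), (array([0.4594, 0.3612, 0.2707]), np.float64(0.075))]
beaker ['side'] [(array([0.6806, 0.1189]), np.float64(0.075))]
beaker ['top'] [(array([0.6766, 0.1264]), np.float64(0.2))]
beaker ['top', 'side'] [(array([0.6763, 0.1249]), np.float64(0.158))]
wash_bottle ['side'] [(array([ 0.472 , -0.3246,  0.3144]), np.float64(0.269)), (array([ 0.4726, -0.3228,  0.3161]), np.float64(0.269)), (array([ 0.4625, -0.2952,  3.4528]), np.float64(0.269))]
tube_rack ['side'] [(array([ 0.3979, -0.3307,  0.4102]), np.float64(0.211)), (array([ 0.3975, -0.3304,  0.4107]), np.float64(0.212)), (array([ 0.3979, -0.3311,  0.4122]), np.float64(0.212))]
```

Request:
drive_tool([
  [[14.5,38.8,0],[0,0,5],1],
  [[14.5,38.8,0],[0,0,5],1],
  [[14.5,38.8,0],[0,0,5],1],
  [[14.5,38.8,0],[0,0,5],1],
  [[14.5,38.8,0],[0,0,5],1],
  [[14.5,38.8,0],[0,0,5],1],
  [[14.5,38.8,0],[0,0,5],1],
  [[14.5,38.8,0],[0,0,5],1],
])

```text
clock: 1.47
eef_pos: [0.2842, -0.1588, 0.2316]
tool_rot: [0.867, 0.499, 0.0, 0.001]
ft_force: [1.0, -0.6, -0.4]
grip_width: 0.0854
grasp_force: 0.0
```

Request:
drive_tool([
  [[14.5,38.8,0],[0,0,5],1],
  [[14.5,38.8,0],[0,0,5],1],
  [[14.5,38.8,0],[0,0,5],1],
  [[14.5,38.8,0],[0,0,5],1],
  [[14.5,38.8,0],[0,0,5],1],
  [[14.5,38.8,0],[0,0,5],1],
  [[14.5,38.8,0],[0,0,0],1],
  [[14.5,38.8,0],[0,0,0],1],
])

```text
clock: 2.13
eef_pos: [0.4003, 0.1523, 0.2316]
tool_rot: [0.709, 0.705, 0.0, 0.0]
ft_force: [1.2, -0.7, 1.0]
grip_width: 0.0857
grasp_force: 0.0
```

```bash
cat >> h.py <<'E'
from scipy.spatial.transform import Rotation
def look(tag,names,show=None,crop=None):
    c=camera("wrist") if tag[0]=="w" else camera("top" if tag[0]=="t" else "side")
    pickle.dump(c,open(tag+".pkl","wb")); R={}
    cv2.imwrite(f"pics/{tag}.png",c["image"][:,:,::-1])
    for q in names:
        r=silhouettes(q,c); print(q,[(round(float(x["conf"]),2),[int(v) for v in x["bbox"]]) for x in r[:2]])
        if r: R[q]=r[0]["region"].astype(float); np.save(f"{tag}_{q}.npy",R[q])
    return c,R
def st():
    o=get_obs(); R=Rotation.from_quat(o["tool_rot"]).as_matrix()
    print("t",round(o["clock"],2),"tcp",(np.array(o["eef_pos"])*1e3).round(1),"z",R[:,2].round(3),"y ang",np.degrees(np.arctan2(R[1,1],R[0,1])).round(1),"j",np.round(o["joint_pos"],2),"w",round(o["grip_width"],4),"f",np.round(o["ft_force"],1),round(o["grasp_force"],1))
E
python3 - <<'E'
from h import *
st()
c,R=look("w1",["dropper_bottle","hood","beaker","notebook"])
print(c["view"].round(3).tolist(), c["K"][0,0], c["k1"])
T=pickle.load(open("top0.pkl","rb"));S=pickle.load(open("side0.pkl","rb"))
if "dropper_bottle" in R:
    print(fit([(c,R["dropper_bottle"])],DROP,[.555,.152,0],False))
E
```

```text
t 2.13 tcp [400.3 152.3 231.6] z [ 0.001  0.    -1.   ] y ang -0.3 j [ 0.36  0.1  -0.17  1.3  -0.    1.94] w 0.0857 f [ 1.2 -0.7  1. ] 0.0
dropper_bottle [(0.82, [385, 160, 440, 193])]
hood [(0.63, [338, 230, 559, 420])]
beaker [(0.74, [468, 180, 541, 223])]
notebook [(0.96, [234, 0, 438, 78]), (0.66, [342, 232, 560, 420])]
[[1.0, -0.005, 0.0, -0.399], [-0.005, -0.965, 0.262, 0.115], [-0.001, -0.262, -0.965, 0.417], [0.0, 0.0, 0.0, 1.0]] 293.03730213019975 -0.00928712209882453
(array([0.5533, 0.1521]), np.float64(0.179))
```

View pics/w1.png

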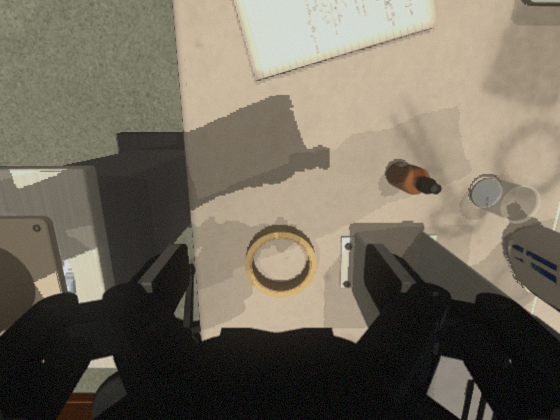

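Run:
```python
from h import *
c=pickle.load(open("w1.pkl","rb"))
print(onz(c,[[341,236],[341,288],[437,235]],.004).round(4))
for p in([.555,.012,-1.552],[.555,.012,-1.5]):
  print(proj(c,place(np.array([[-.057,-.065,.004],[.035,-.065,.004],[-.057,.065,.004],[-.057,-.047,.216],[-.057,.047,.216],[-.057,-.043,.174]]),p)).round(0).tolist())
g=cv2.resize(c["image"][200:330,320:560],None,fx=3.3,fy=3.3,interpolation=cv2.INTER_CUBIC); cv2.imwrite("pics/w1c.png",g[:,:,::-1])
```

```text
[[ 0.487   0.0661  0.004 ]
 [ 0.4913 -0.0134  0.004 ]
 [ 0.617   0.0667  0.004 ]]
[[342.0, 235.0], [340.0, 295.0], [439.0, 233.0], [441.0, 357.0], [583.0, 353.0], [417.0, 316.0]]
[[340.0, 237.0], [341.0, 297.0], [437.0, 230.0], [436.0, 360.0], [580.0, 350.0], [413.0, 318.0]]
```

View pics/w1c.png

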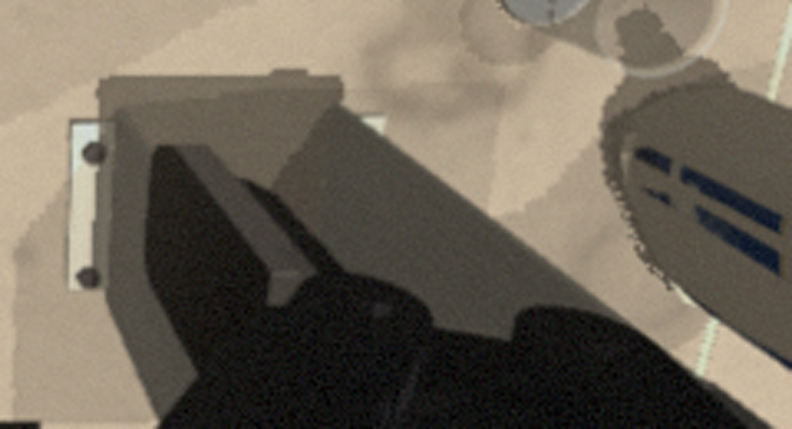

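Request:
drive_tool([
  [[30,0,0],[0,0,0],1],
  [[30,0,0],[0,0,0],1],
  [[30,0,0],[0,0,0],1],
  [[30,0,0],[0,0,0],1],
  [[33,0,0],[0,0,0],1],
  [[0,0,-30],[0,0,0],1],
  [[0,0,-30],[0,0,0],1],
  [[0,0,0],[0,0,0],1],
])

```text
clock: 3.05
eef_pos: [0.5493, 0.1463, 0.1653]
tool_rot: [0.711, 0.704, -0.005, -0.003]
ft_force: [-1.7, 1.1, -1.5]
grip_width: 0.0853
grasp_force: 0.0
```

Request:
drive_tool([
  [[0,0,-20],[0,0,0],1],
  [[0,0,-20],[0,0,0],1],
  [[0,0,-10],[0,0,0],1],
  [[0,0,0],[0,0,0],1],
  [[0,0,0],[0,0,0],1],
])

```text
clock: 3.47
eef_pos: [0.5529, 0.1491, 0.1223]
tool_rot: [0.71, 0.705, -0.0, 0.0]
ft_force: [0.1, -0.8, 1.3]
grip_width: 0.0856
grasp_force: 0.0
```

Run:
```python
from h import *
st()
c,R=look("w2",["dropper_bottle","hood","beaker"])
if "dropper_bottle" in R:
    print(fit([(c,R["dropper_bottle"])],DROP,[.555,.152,0],False))
```

```text
t 3.47 tcp [552.9 149.1 122.3] z [-0. -0. -1.] y ang -0.4 j [ 0.26  0.45  0.01  1.14 -0.    1.84] w 0.0856 f [ 0.1 -0.8  1.3] 0.0
dropper_bottle [(0.89, [259, 173, 303, 231]), (0.38, [441, 261, 560, 340])]
hood [(0.85, [208, 269, 347, 338])]
beaker [(0.62, [384, 198, 467, 268])]
(array([0.5572, 0.1559]), np.float64(0.232))
```

Request:
drive_tool([
  [[3,4,-20],[0,0,0],1],
  [[0,0,-20],[0,0,0],1],
  [[0,0,-20],[0,0,0],1],
  [[0,0,-20],[0,0,0],1],
  [[0,0,-10],[0,0,0],1],
  [[0,0,0],[0,0,0],1],
  [[0,0,0],[0,0,0],0.7],
])

```text
clock: 4.25
eef_pos: [0.5562, 0.154, 0.0317]
tool_rot: [0.709, 0.705, -0.0, -0.0]
ft_force: [0.1, 0.5, 0.5]
grip_width: 0.0755
grasp_force: 0.0
```

Request:
drive_tool([
  [[0,0,0],[0,0,0],0.5],
  [[0,0,0],[0,0,0],0.4],
  [[0,0,0],[0,0,0],0.3],
  [[0,0,0],[0,0,0],0.2],
  [[0,0,0],[0,0,0],0.1],
  [[0,0,0],[0,0,0],0],
  [[0,0,0],[0,0,0],0],
  [[0,0,0],[0,0,0],0],
])

```text
clock: 4.92
eef_pos: [0.5571, 0.1542, 0.0328]
tool_rot: [0.709, 0.705, 0.001, 0.001]
ft_force: [-0.1, 1.1, 6.9]
grip_width: 0.0296
grasp_force: 59.3
```

Request:
drive_tool([
  [[0,0,10],[0,0,0],0],
  [[0,0,20],[0,0,0],0],
  [[0,0,25],[0,0,0],0],
  [[0,0,15],[0,0,0],0],
  [[-5,10,0],[0,0,0],0],
  [[-10,20,0],[0,0,0],0],
  [[-14,30,0],[0,0,0],0],
  [[-14,30,0],[0,0,0],0],
])

```text
clock: 5.58
eef_pos: [0.5117, 0.2444, 0.1004]
tool_rot: [0.71, 0.704, -0.001, -0.0]
ft_force: [0.2, 0.4, -2.3]
grip_width: 0.0291
grasp_force: 59.6
```

Request:
drive_tool([
  [[-14,30,0],[0,0,0],0],
  [[-14,30,0],[0,0,0],0],
  [[-12,27,0],[0,0,0],0],
  [[-10,20,0],[0,0,0],0],
  [[-5,10,0],[0,0,0],0],
  [[0,0,-20],[0,0,0],0],
  [[0,0,-15],[0,0,0],0],
  [[0,0,0],[0,0,0],0],
])

```text
clock: 6.25
eef_pos: [0.4551, 0.3591, 0.0623]
tool_rot: [0.709, 0.705, -0.004, -0.0]
ft_force: [-0.8, -0.2, -0.6]
grip_width: 0.0293
grasp_force: 59.6
```

Run:
```python
from h import *
st()
c,R=look("s2",["dropper_bottle"])
t,R=look("t2",["dropper_bottle"])
im=np.hstack([cv2.resize(c["image"][190:370,170:350],(390,390),interpolation=2),cv2.resize(t["image"][190:350,130:290],(390,390),interpolation=2)])
cv2.imwrite("pics/b.png",im[:,:,::-1])
```

```text
t 6.25 tcp [455.1 359.1  62.3] z [-0.006 -0.005 -1.   ] y ang -0.3 j [ 0.67  0.52 -0.03  1.02 -0.    2.24] w 0.0293 f [-0.8 -0.2 -0.6] 59.6
dropper_bottle [(0.84, [244, 273, 256, 312])]
dropper_bottle []
```

View pics/b.png

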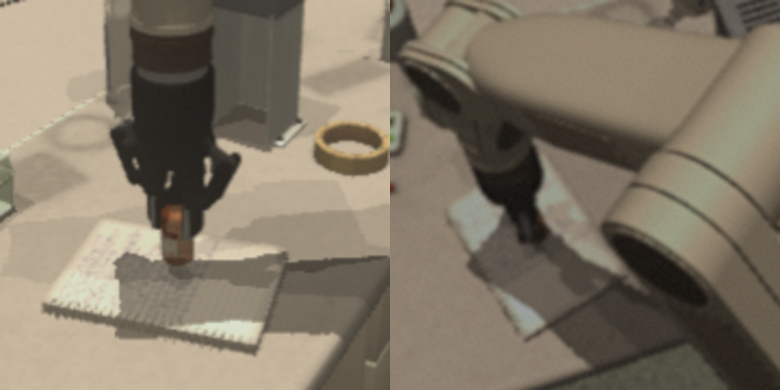

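Request:
drive_tool([
  [[0,0,0],[0,0,0],0],
  [[0,0,-6],[0,0,0],0],
  [[0,0,-5],[0,0,0],0],
  [[0,0,-3],[0,0,0],0],
  [[0,0,0],[0,0,0],0],
  [[0,0,0],[0,0,0],0],
])

```text
clock: 6.95
eef_pos: [0.4578, 0.3606, 0.0518]
tool_rot: [0.709, 0.705, -0.001, -0.0]
ft_force: [-0.7, -0.6, 0.1]
grip_width: 0.0288
grasp_force: 59.6
```

Request:
drive_tool([
  [[0,0,-2],[0,0,0],0],
  [[0,0,-1],[0,0,0],0],
  [[0,0,-1],[0,0,0],0],
  [[0,0,0],[0,0,0],0],
  [[0,0,0],[0,0,0],0],
])

```text
clock: 7.37
eef_pos: [0.458, 0.3609, 0.0483]
tool_rot: [0.709, 0.705, -0.0, -0.0]
ft_force: [-0.1, 0.0, -1.2]
grip_width: 0.0294
grasp_force: 59.6
```

Request:
drive_tool([
  [[0,0,-1],[0,0,0],0],
  [[0,0,-1],[0,0,0],0],
  [[0,0,0],[0,0,0],0],
  [[0,0,0],[0,0,0],0],
])

```text
clock: 7.7
eef_pos: [0.458, 0.3608, 0.0462]
tool_rot: [0.709, 0.705, -0.0, -0.0]
ft_force: [0.1, -0.2, -0.7]
grip_width: 0.0296
grasp_force: 59.6
```

Request:
drive_tool([
  [[0,0,-1],[0,0,0],0],
  [[0,0,0],[0,0,0],0],
  [[0,0,0],[0,0,0],0],
])

```text
clock: 7.95
eef_pos: [0.458, 0.3609, 0.0452]
tool_rot: [0.709, 0.705, -0.0, -0.0]
ft_force: [0.0, -0.2, -0.9]
grip_width: 0.0292
grasp_force: 59.6
```

Request:
drive_tool([
  [[0,0,-1],[0,0,0],0],
  [[0,0,0],[0,0,0],0],
  [[0,0,-1],[0,0,0],0],
  [[0,0,0],[0,0,0],0],
  [[0,0,0],[0,0,0],0],
])

```text
clock: 8.37
eef_pos: [0.4582, 0.361, 0.0437]
tool_rot: [0.709, 0.705, 0.0, -0.0]
ft_force: [-0.6, 0.1, 2.6]
grip_width: 0.0296
grasp_force: 59.9
```

Run:
```python
from h import *
st()
c,R=look("s3",["dropper_bottle"])
if R: print(R["dropper_bottle"].nonzero()[0].max())
print(proj(c,[[.458,.361,.014],[.458,.361,.019]]), proj(c,place(DROP[0],[.458,.361,0])+[0,0,.014])[:,1].max())
```

```text
t 8.37 tcp [458.2 361.   43.7] z [ 0.  0. -1.] y ang -0.4 j [ 0.67  0.54 -0.06  0.97  0.    2.24] w 0.0296 f [-0.6  0.1  2.6] 59.9
dropper_bottle []
[[249.73396937 315.28927027]
 [249.71049635 313.40697408]] 320.047717323132
```

Contact (2.6 N). Release, rise, and start back toward the wash bottle.

Request:
drive_tool([
  [[0,0,0],[0,0,0],0.35],
  [[0,0,0],[0,0,0],0.5],
  [[0,0,0],[0,0,0],0.8],
  [[0,0,0],[0,0,0],1],
  [[0,0,0],[0,0,0],1],
  [[0,0,10],[0,0,0],1],
  [[0,0,20],[0,0,0],1],
  [[0,0,30],[0,0,0],1],
])

```text
clock: 9.13
eef_pos: [0.4563, 0.3594, 0.1017]
tool_rot: [0.709, 0.705, -0.003, -0.0]
ft_force: [-0.5, 0.2, 0.0]
grip_width: 0.0857
grasp_force: 0.0
```

Request:
drive_tool([
  [[0,0,40],[0,0,0],1],
  [[0,0,40],[0,0,0],1],
  [[0,0,40],[0,0,0],1],
  [[0,0,20],[0,0,0],1],
  [[-10,-30,0],[0,0,0],1],
  [[-10,-40,0],[0,0,-5],1],
  [[-10,-40,0],[0,0,-5],1],
  [[-10,-40,0],[0,0,-5],1],
])

```text
clock: 9.8
eef_pos: [0.4173, 0.2096, 0.2441]
tool_rot: [0.796, 0.605, 0.001, 0.0]
ft_force: [0.3, -0.7, 0.1]
grip_width: 0.085
grasp_force: 0.0
```

Run:
```python
from h import *
st()
T=[]
for n in("s4","t4"):
    c,R=look(n,["dropper_bottle","wash_bottle","tube_rack"]); T.append(c)
im=np.hstack([cv2.resize(T[0]["image"][190:370,170:350],(390,390),interpolation=2),cv2.resize(T[1]["image"][190:350,130:290],(390,390),interpolation=2)])
cv2.imwrite("pics/c.png",im[:,:,::-1])
```

```text
t 9.8 tcp [417.3 209.6 244.1] z [ 0.001  0.    -1.   ] y ang -15.5 j [ 0.47  0.17 -0.05  1.35 -0.    2.31] w 0.085 f [ 0.3 -0.7  0.1] 0.0
dropper_bottle [(0.79, [243, 279, 256, 321]), (0.68, [217, 146, 237, 235])]
wash_bottle [(0.72, [347, 181, 361, 222])]
tube_rack [(0.9, [364, 194, 389, 232]), (0.17, [260, 169, 311, 259])]
dropper_bottle [(0.63, [184, 274, 194, 293])]
wash_bottle [(0.58, [377, 206, 399, 225])]
tube_rack [(0.89, [402, 219, 429, 240])]
```

View pics/c.png

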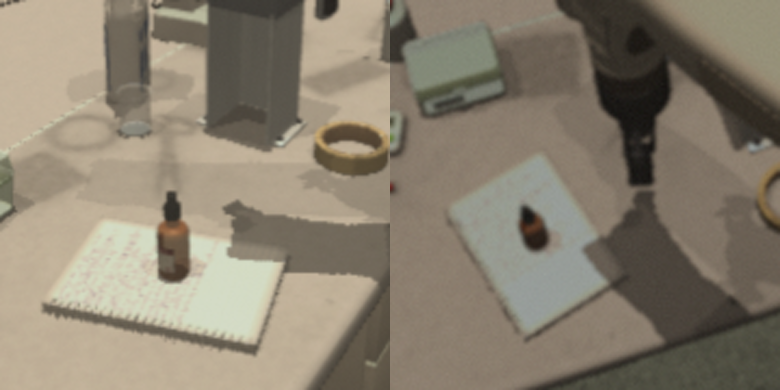

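Request:
drive_tool([
  [[0,-38,5],[0,0,-5],1],
  [[0,-38,5],[0,0,-5],1],
  [[0,-38,5],[0,0,-5],1],
  [[0,-38,5],[0,0,-5],1],
  [[0,-38,5],[0,0,-5],1],
  [[0,-38,5],[0,0,-5],1],
  [[0,-38,5],[0,0,-5],1],
  [[0,-38,5],[0,0,-5],1],
])

```text
clock: 10.87
eef_pos: [0.4187, -0.0942, 0.2836]
tool_rot: [0.955, 0.297, 0.0, 0.0]
ft_force: [1.0, 0.6, -0.3]
grip_width: 0.0853
grasp_force: 0.0
```

Request:
drive_tool([
  [[0,-38,5],[0,0,-5],1],
  [[0,-38,5],[0,0,-5],1],
  [[0,-30,5],[0,0,-5],1],
  [[0,-20,5],[0,0,0],1],
  [[0,0,0],[0,0,0],1],
  [[0,0,0],[0,0,0],1],
])

```text
clock: 11.37
eef_pos: [0.4189, -0.2196, 0.3029]
tool_rot: [0.985, 0.17, -0.0, -0.0]
ft_force: [1.0, 0.1, -0.4]
grip_width: 0.0855
grasp_force: 0.0
```

Run:
```python
from h import *
st()
c,R=look("w5",["wash_bottle","tube_rack"])
s=pickle.load(open("s4.pkl","rb"));t=pickle.load(open("t4.pkl","rb"))
V={"w":(c,R.get("wash_bottle")),"s":(s,np.load("s4_wash_bottle.npy"))}
for k in("w","ws"):
    vs=[V[a] for a in k if V[a][1] is not None]
    if vs:
        for w in(-1.2,-.8): 
            p,e=fit(vs,WASH,[.465,-.31,w]); print(k,p,e,"axis",(p[:2]+.015*np.array([-np.sin(p[2]),np.cos(p[2])])).round(4),"spout dir deg",np.degrees(p[2]-np.pi/2).round(1))
        for w in(1.9,):
            p,e=fit(vs,WASH,[.465,-.31,w]); print(k,p,e,"axis",(p[:2]+.015*np.array([-np.sin(p[2]),np.cos(p[2])])).round(4),"spout dir deg",np.degrees(p[2]-np.pi/2).round(1))
```

```text
t 11.37 tcp [ 418.9 -219.6  302.9] z [-0.     0.001 -1.   ] y ang -70.4 j [-0.48  0.17  0.1   1.5   0.    2.32] w 0.0855 f [ 1.   0.1 -0.4] 0.0
wash_bottle [(0.55, [314, 111, 375, 190])]
tube_rack [(0.7, [283, 178, 387, 236])]
w [ 0.4501 -0.2969 -1.1206] 0.285 axis [ 0.4636 -0.2904] spout dir deg -154.2
w [ 0.4536 -0.3019 -0.713 ] 0.28 axis [ 0.4634 -0.2906] spout dir deg -130.9
w [ 0.4753 -0.2851  1.9672] 0.195 axis [ 0.4615 -0.2909] spout dir deg 22.7
ws [ 0.4498 -0.2991 -1.0773] 0.288 axis [ 0.463 -0.292] spout dir deg -151.7
ws [ 0.4673 -0.3069  0.2668] 0.255 axis [ 0.4633 -0.2924] spout dir deg -74.7
ws [ 0.4755 -0.2859  2.0164] 0.241 axis [ 0.462  -0.2924] spout dir deg 25.5
```

View pics/w5.png

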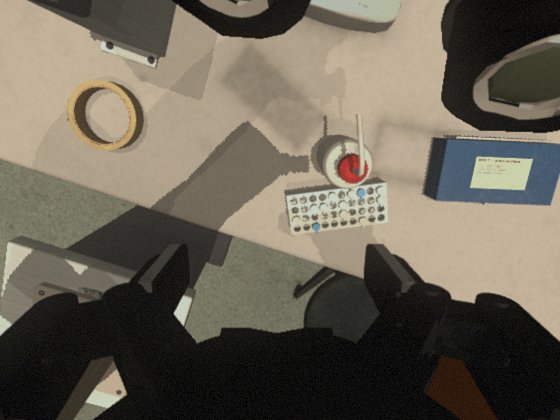

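Run:
```python
from h import *
c=pickle.load(open("w5.pkl","rb")); im=c["image"].astype(int)
red=(im[...,0]>150)&(im[...,1]<80)&(im[...,2]<80); red[:, :300]=0; red[:,400:]=0; red[:130]=0;red[200:]=0
v,u=red.nonzero(); print(u.min(),u.max(),v.min(),v.max(),red.sum())
for p in([.462,-.2912],[.466,-.290],[.47,-.29]):
    q=proj(c,cyl(.016,.107,.125)+[p[0],p[1],0]); print(p,q.min(0).round(1),q.max(0).round(1))
print("tip",onz(c,[[359,115]],.15), "cap",onz(c,[[351,167]],.125))
print(fit([(c,red.astype(float))],[cyl(.016,.107,.125)],[.462,-.291,0],False))
```

```text
340 366 156 182 346
[0.462, -0.2912] [333.4 149.8] [365.6 180.5]
[0.466, -0.29] [333.8 146.1] [366.  176.7]
[0.47, -0.29] [335.1 142.8] [367.6 173.4]
tip [[ 0.51179883 -0.27142919  0.15      ]] cap [[ 0.46114826 -0.29158069  0.125     ]]
(array([ 0.4581, -0.2956]), np.float64(0.561))
```

Request:
drive_tool([
  [[10,-18,-20],[0,0,2.4],1],
  [[10,-18,-20],[0,0,0],1],
  [[10,-18,-20],[0,0,0],1],
  [[10,-19,-20],[0,0,0],1],
  [[0,0,-15],[0,0,0],1],
  [[0,0,0],[0,0,0],1],
  [[0,0,0],[0,0,0],1],
])

```text
clock: 12.1
eef_pos: [0.4577, -0.2905, 0.2074]
tool_rot: [0.981, 0.192, -0.001, -0.001]
ft_force: [0.3, -0.0, -0.1]
grip_width: 0.0855
grasp_force: 0.0
```

Run:
```python
from h import *
st()
c,R=look("w6",["wash_bottle"])
for p in([.4595,-.2925],):
    q=proj(c,cyl(.016,.107,.125)+[p[0],p[1],0]); print(p,q.min(0).round(1),q.max(0).round(1))
    q=proj(c,cyl(.031,0,.107)+[p[0],p[1],0]); print(p,q.min(0).round(1),q.max(0).round(1))
    a=np.radians(22); print(proj(c,[p[0]+.061*np.cos(a),p[1]+.061*np.sin(a),.15]))
if R: print(fit([(c,R["wash_bottle"])],WASH,[.4595+.0139,-.2925+.0056,np.radians(112)]))
```

```text
t 12.1 tcp [ 457.7 -290.5  207.4] z [-0.003  0.002 -1.   ] y ang -67.8 j [-0.57  0.34  0.07  1.31  0.    2.19] w 0.0855 f [ 0.3 -0.  -0.1] 0.0
wash_bottle [(0.94, [250, 131, 321, 224])]
[0.4595, -0.2925] [259.5 180. ] [299.5 223. ]
[0.4595, -0.2925] [243.2 149.3] [315.5 231.9]
[[280.28622083 125.70603906]]
(array([ 0.4801, -0.2871,  2.0025]), np.float64(0.197))
```

View pics/w6.png

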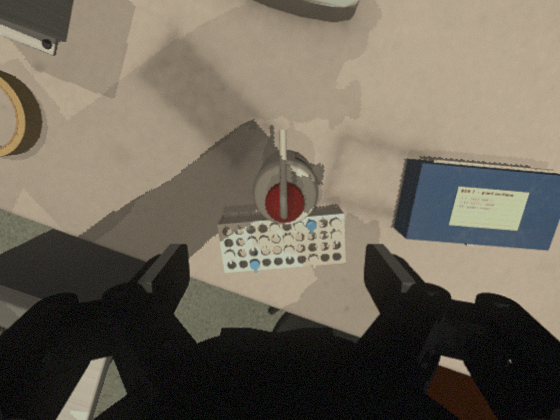

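Request:
drive_tool([
  [[3,-4,-20],[0,0,3],1],
  [[0,0,-20],[0,0,0],1],
  [[0,0,-20],[0,0,0],1],
  [[0,0,-20],[0,0,0],1],
  [[0,0,-15],[0,0,0],1],
  [[0,0,0],[0,0,0],1],
  [[0,0,0],[0,0,0],1],
])

```text
clock: 12.78
eef_pos: [0.4613, -0.2957, 0.1143]
tool_rot: [0.976, 0.217, 0.0, 0.0]
ft_force: [0.6, 0.0, 0.6]
grip_width: 0.085
grasp_force: 0.0
```

Run:
```python
from h import *
st()
c,R=look("w7",["wash_bottle"])
if R: 
    p,e=fit([(c,R["wash_bottle"])],WASH,[.462+.0139,-.2965+.0056,np.radians(115)]); print(p,e,p[:2]+.015*np.array([-np.sin(p[2]),np.cos(p[2])]))
```

```text
t 12.78 tcp [ 461.3 -295.7  114.3] z [ 0.001 -0.    -1.   ] y ang -64.9 j [-0.57  0.41 -0.07  1.09  0.    2.13] w 0.085 f [0.6 0.  0.6] 0.0
wash_bottle [(0.64, [227, 141, 328, 298])]
[ 0.4761 -0.2914  2.0593] 0.224 [ 0.46285446 -0.29843958]
```

Request:
drive_tool([
  [[1,-2,-4],[0,0,0],0.8],
  [[0,0,0],[0,0,0],0.6],
  [[0,0,0],[0,0,0],0.5],
  [[0,0,0],[0,0,0],0.4],
  [[0,0,0],[0,0,0],0.3],
  [[0,0,0],[0,0,0],0.2],
  [[0,0,0],[0,0,0],0],
  [[0,0,0],[0,0,0],0],
])

```text
clock: 13.55
eef_pos: [0.4624, -0.2983, 0.11]
tool_rot: [0.976, 0.217, 0.0, 0.0]
ft_force: [-0.1, 1.0, 6.1]
grip_width: 0.0293
grasp_force: 59.5
```

Request:
drive_tool([
  [[0,0,5],[0,0,0],0],
  [[0,0,10],[0,0,0],0],
  [[0,0,15],[0,0,0],0],
  [[0,0,20],[0,0,0],0],
  [[0,0,20],[0,0,0],0],
  [[0,0,10],[0,0,0],0],
  [[0,0,0],[0,0,0],0],
])

```text
clock: 14.13
eef_pos: [0.4635, -0.2991, 0.1922]
tool_rot: [0.976, 0.217, 0.002, 0.002]
ft_force: [-0.4, -0.0, 0.0]
grip_width: 0.0292
grasp_force: 59.5
```

Run:
```python
from h import *
st()
S,R=look("s8",["wash_bottle"]); T,R=look("t8",["wash_bottle"])
im=np.hstack([cv2.resize(S["image"][100:260,310:470],(390,390),interpolation=2),cv2.resize(T["image"][130:290,330:490],(390,390),interpolation=2)])
cv2.imwrite("pics/d.png",im[:,:,::-1])
```

```text
t 14.13 tcp [ 463.5 -299.1  192.2] z [ 0.005 -0.003 -1.   ] y ang -65.0 j [-0.57  0.36  0.06  1.27 -0.    2.13] w 0.0292 f [-0.4 -0.   0. ] 59.5
wash_bottle [(0.61, [189, 289, 301, 356])]
wash_bottle []
```

View pics/d.png

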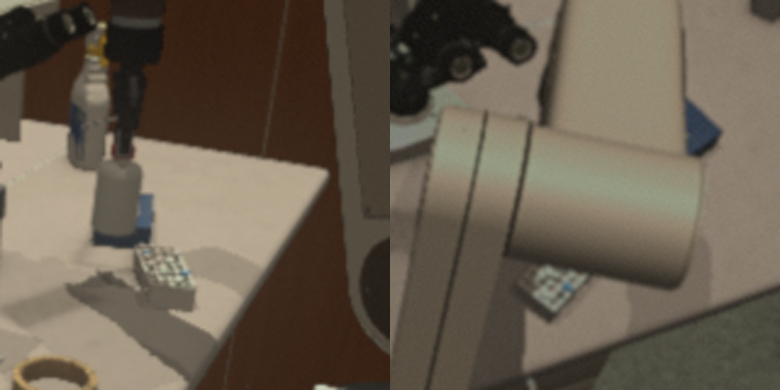

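Request:
drive_tool([
  [[-7,15,0],[0,0,2],0],
  [[-14,28,0],[0,0,4],0],
  [[-15,30,0],[0,0,5],0],
  [[-15,30,0],[0,0,5],0],
  [[-15,30,0],[0,0,5],0],
  [[-7,30,0],[0,0,5],0],
  [[0,30,0],[0,0,5],0],
  [[0,30,0],[0,0,5],0],
])

```text
clock: 15.0
eef_pos: [0.3873, -0.0738, 0.1882]
tool_rot: [0.861, 0.509, -0.001, -0.001]
ft_force: [-0.0, 0.5, -1.3]
grip_width: 0.0294
grasp_force: 59.8
```

Request:
drive_tool([
  [[0,30,0],[0,0,5],0],
  [[0,30,0],[0,0,5],0],
  [[0,30,0],[0,0,5],0],
  [[0,30,0],[0,0,5],0],
  [[0,30,0],[0,0,5],0],
  [[0,30,0],[0,0,5],0],
  [[0,25,0],[0,0,0],0],
  [[0,13,0],[0,0,0],0],
])

```text
clock: 15.67
eef_pos: [0.3881, 0.1452, 0.1881]
tool_rot: [0.7, 0.715, -0.001, -0.001]
ft_force: [-0.1, 0.0, -1.8]
grip_width: 0.0297
grasp_force: 59.7
```

Run:
```python
from h import *
st()
c,R=look("w9",["hood","beaker"])
if "beaker" in R: print(fit([(c,R["beaker"])],BEAK,[.677,.122,0],False))
```

```text
t 15.67 tcp [388.1 145.2 188.1] z [-0.002  0.    -1.   ] y ang 1.2 j [ 0.36  0.1  -0.28  1.19  0.    1.91] w 0.0297 f [-0.1  0.  -1.8] 59.7
hood [(0.81, [355, 244, 560, 379]), (0.51, [225, 141, 325, 304])]
beaker [(0.6, [502, 186, 559, 241])]
(array([0.6774, 0.1241]), np.float64(0.044))
```

Request:
drive_tool([
  [[14,0,0],[0,0,0],0],
  [[28,0,0],[0,0,0],0],
  [[30,0,0],[0,0,0],0],
  [[30,0,0],[0,0,0],0],
  [[30,0,0],[0,0,0],0],
  [[22,0,0],[0,0,0],0],
  [[12,0,0],[0,0,0],0],
  [[0,0,-15],[0,0,0],0],
])

```text
clock: 16.48
eef_pos: [0.5594, 0.1414, 0.1756]
tool_rot: [0.702, 0.712, 0.002, 0.002]
ft_force: [0.2, -0.5, -1.4]
grip_width: 0.0294
grasp_force: 59.9
```

Request:
drive_tool([
  [[0,0,-20],[0,0,0],0],
  [[0,0,-15],[0,0,0],0],
  [[0,0,-10],[0,0,0],0],
  [[0,0,-8],[0,0,0],0],
  [[0,0,-4],[0,0,0],0],
  [[0,0,-3],[0,0,0],0],
  [[0,0,0],[0,0,0],0],
  [[0,0,0],[0,0,0],0],
])

```text
clock: 17.15
eef_pos: [0.5555, 0.143, 0.115]
tool_rot: [0.701, 0.714, 0.0, 0.0]
ft_force: [0.2, 1.0, -1.0]
grip_width: 0.0295
grasp_force: 59.9
```

Request:
drive_tool([
  [[0,0,-2],[0,0,0],0],
  [[0,0,-2],[0,0,0],0],
  [[0,0,-1],[0,0,0],0],
  [[0,0,0],[0,0,0],0],
  [[0,0,0],[0,0,0],0],
  [[0,0,0],[0,0,0],0],
])

```text
clock: 17.65
eef_pos: [0.5554, 0.1432, 0.11]
tool_rot: [0.701, 0.714, 0.001, 0.0]
ft_force: [-0.7, 0.6, 3.3]
grip_width: 0.0294
grasp_force: 60.4
```

Request:
drive_tool([
  [[0,0,0],[0,0,0],0.35],
  [[0,0,0],[0,0,0],0.5],
  [[0,0,0],[0,0,0],0.8],
  [[0,0,0],[0,0,0],1],
  [[0,0,0],[0,0,0],1],
  [[0,0,10],[0,0,0],1],
  [[0,0,20],[0,0,0],1],
  [[0,0,30],[0,0,0],1],
])

```text
clock: 18.32
eef_pos: [0.553, 0.1423, 0.1676]
tool_rot: [0.701, 0.713, -0.003, -0.002]
ft_force: [0.3, -0.3, -0.7]
grip_width: 0.0856
grasp_force: 0.0
```

Request:
drive_tool([
  [[0,0,30],[0,0,0],1],
  [[0,0,30],[0,0,0],1],
  [[0,0,30],[0,0,0],1],
  [[0,20,10],[0,0,0],1],
  [[0,35,0],[0,0,0],1],
  [[0,35,0],[0,0,0],1],
  [[0,35,0],[0,0,0],1],
  [[0,20,0],[0,0,0],1],
])

```text
clock: 18.98
eef_pos: [0.5546, 0.2911, 0.27]
tool_rot: [0.7, 0.714, 0.001, -0.0]
ft_force: [-0.8, 0.5, -0.1]
grip_width: 0.0858
grasp_force: 0.0
```

Run:
```python
from h import *
st()
V=[]
for n in("s10","t10","w10"):
    c,R=look(n,["wash_bottle","hood","beaker"])
    if "wash_bottle" in R: V.append((c,R["wash_bottle"])); 
p0=[.5555,.143+.015,np.radians(181)]
for vs in [[v] for v in V]+[V]:
    p,e=fit(vs,WASH,p0); print(p,e,"axis",(p[:2]+.015*np.array([-np.sin(p[2]),np.cos(p[2])])).round(4),np.degrees(p[2]-np.pi/2).round(1))
```

```text
t 18.98 tcp [554.6 291.1 270. ] z [ 0.001  0.002 -1.   ] y ang 1.2 j [0.48 0.5  0.48 1.55 0.   2.03] w 0.0858 f [-0.8  0.5 -0.1] 0.0
wash_bottle [(0.76, [251, 211, 274, 271])]
hood [(0.63, [261, 169, 313, 258])]
beaker [(0.6, [227, 226, 237, 253])]
wash_bottle [(0.49, [236, 219, 253, 243])]
hood []
beaker []
wash_bottle [(0.91, [250, 243, 302, 331])]
hood [(0.58, [230, 303, 311, 330])]
beaker [(0.77, [340, 261, 374, 310])]
[0.551  0.1526 3.6995] 0.149 axis [0.5589 0.1399] 122.0
[0.565  0.1526 4.3618] 0.594 axis [0.5791 0.1474] 159.9
[0.5554 0.1618 3.161 ] 0.174 axis [0.5557 0.1468] 91.1
[0.5507 0.1576 3.5332] 0.321 axis [0.5564 0.1437] 112.4
```

View pics/w10.png

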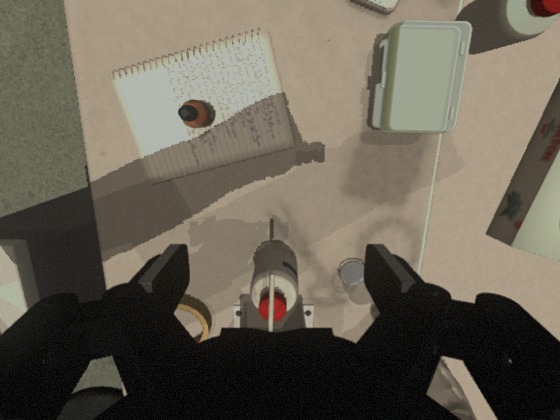

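Request:
drive_tool([
  [[0,-10,0],[-5,0,0],0.8],
  [[0,-10,0],[-6,0,0],0.5],
  [[0,-10,0],[-6,0,0],0.35],
  [[0,-10,-10],[-6,0,0],0.35],
  [[0,-6,-20],[-6,0,0],0.35],
  [[0,0,-20],[-6,0,0],0.35],
  [[1,0,-20],[0,0,0],0.35],
  [[0,0,-20],[0,0,0],0.35],
])

```text
clock: 20.25
eef_pos: [0.5554, 0.2427, 0.1752]
tool_rot: [0.667, 0.681, -0.217, 0.21]
ft_force: [-0.1, -0.7, 0.1]
grip_width: 0.0301
grasp_force: 0.0
```

Request:
drive_tool([
  [[0,0,-20],[0,0,0],0.35],
  [[0,0,-20],[0,0,0],0.35],
  [[0,0,0],[0,0,0],0.35],
  [[0,0,0],[0,0,0],0.35],
])

```text
clock: 20.58
eef_pos: [0.5555, 0.2411, 0.1385]
tool_rot: [0.668, 0.68, -0.216, 0.21]
ft_force: [-0.5, 0.5, 1.3]
grip_width: 0.0302
grasp_force: 0.0
```

Run:
```python
from h import *
st()
S,R=look("s11",["wash_bottle","dropper_bottle"]); T,R=look("t11",["dropper_bottle"])
im=np.hstack([cv2.resize(S["image"][130:370,150:390],(399,399),interpolation=2),cv2.resize(T["image"][150:350,120:320],(399,399),interpolation=2)])
cv2.imwrite("pics/e.png",im[:,:,::-1])
```

```text
t 20.58 tcp [555.5 241.1 138.5] z [-0.002 -0.575 -0.818] y ang 0.8 j [ 0.64  0.81  0.52  1.69 -0.48  2.29] w 0.0302 f [-0.5  0.5  1.3] 0.0
wash_bottle []
dropper_bottle [(0.62, [245, 279, 257, 321])]
dropper_bottle [(0.64, [182, 279, 191, 292]), (0.46, [383, 218, 425, 262])]
```

View pics/e.png

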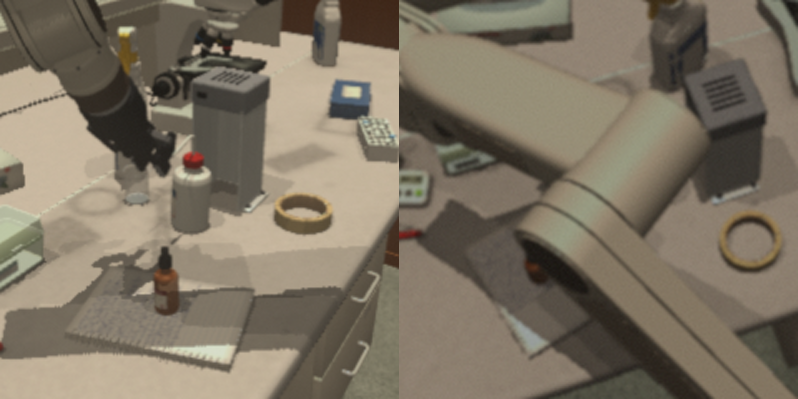

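Request:
drive_tool([
  [[0,0,-20],[-5,0,0],0.35],
  [[0,0,-20],[-5,0,0],0.35],
  [[0,0,-20],[-5,0,0],0.35],
  [[0,0,-20],[0,0,0],0.35],
  [[0,0,-20],[0,0,0],0.35],
  [[0,0,-10],[0,0,0],0.35],
  [[0,0,-7],[0,0,0],0.35],
  [[0,0,0],[0,0,0],0.35],
])

```text
clock: 21.5
eef_pos: [0.556, 0.2417, 0.0221]
tool_rot: [0.635, 0.647, -0.302, 0.296]
ft_force: [-0.6, -0.7, 0.0]
grip_width: 0.0296
grasp_force: 0.0
```

Request:
drive_tool([
  [[0,-15,0],[0,0,0],0.35],
  [[0,-15,0],[0,0,0],0.35],
  [[0,-8,0],[0,0,0],0.35],
  [[0,0,0],[0,0,0],0.35],
  [[0,0,0],[0,0,0],0.35],
])

```text
clock: 21.92
eef_pos: [0.5571, 0.204, 0.0247]
tool_rot: [0.636, 0.646, -0.3, 0.296]
ft_force: [-0.2, -0.0, -0.5]
grip_width: 0.0299
grasp_force: 0.0
```

Run:
```python
from h import *
st()
for n in("w12",):
    c,R=look(n,["wash_bottle","hood","beaker"])
    if "wash_bottle" in R:
        p,e=fit([(c,R["wash_bottle"])],WASH,[.5555,.159,3.16]); print(p,e)
```

```text
t 21.92 tcp [557.1 204.   24.7] z [ 0.001 -0.764 -0.645] y ang 0.6 j [ 0.66  1.04  0.51  1.68 -0.65  2.44] w 0.0299 f [-0.2 -0.  -0.5] 0.0
wash_bottle [(0.65, [457, 261, 510, 338]), (0.63, [233, 224, 322, 333])]
hood []
beaker [(0.65, [396, 242, 468, 323])]
[0.5555 0.159  3.16  ] 1.0
```

Request:
drive_tool([
  [[-1,-8,-4],[0,0,0],0.35],
  [[0,-5,0],[0,0,0],0.35],
  [[0,-5,0],[0,0,0],0.35],
  [[0,-5,0],[0,0,0],0.35],
  [[0,-5,0],[0,0,0],0.35],
  [[0,-5,0],[0,0,0],0.35],
  [[0,-5,0],[0,0,0],0.35],
  [[0,-5,0],[0,0,0],0.35],
])

```text
clock: 22.78
eef_pos: [0.5551, 0.1605, 0.0184]
tool_rot: [0.635, 0.647, -0.301, 0.296]
ft_force: [0.6, 0.4, -0.2]
grip_width: 0.0301
grasp_force: 0.4
```

```bash
cat >> h.py <<'E'
def pose(tag,p0):
    c,R=look(tag,["wash_bottle","hood"]); m=None
    if "wash_bottle" in R:
        B=[WASH[0],WASH[1]]
        p,e=fit([(c,R["wash_bottle"])],B,p0,False); th=np.pi; print(tag,p,e,"axis",(p[:2]+.015*np.array([-np.sin(p0[2]),np.cos(p0[2])])).round(4))
E
python3 - <<'E'
from h import *
st(); pose("s13",[.5555,.14,3.16]); pose("w13",[.5555,.14,3.16])
E
```

```text
t 22.78 tcp [555.1 160.5  18.4] z [ 0.    -0.766 -0.643] y ang 0.7 j [ 0.62  0.99  0.38  1.57 -0.68  2.39] w 0.0301 f [ 0.6  0.4 -0.2] 0.4
wash_bottle [(0.86, [256, 207, 280, 267])]
hood [(0.8, [263, 169, 313, 259])]
s13 [0.5582 0.1362] 0.315 axis [0.5585 0.1212]
wash_bottle [(0.55, [229, 221, 327, 335])]
hood [(0.65, [198, 256, 351, 267])]
w13 [0.5548 0.14  ] 0.669 axis [0.5551 0.125 ]
```

Request:
drive_tool([
  [[0,-5,0],[0,0,0],0.35],
  [[0,-5,0],[0,0,0],0.35],
  [[0,-5,0],[0,0,0],0.35],
  [[0,-5,0],[0,0,0],0.35],
  [[0,-5,0],[0,0,0],0.35],
  [[0,-5,0],[0,0,0],0.35],
  [[0,-5,0],[0,0,0],0.35],
  [[0,-5,0],[0,0,0],0.35],
])

```text
clock: 23.75
eef_pos: [0.555, 0.1202, 0.0183]
tool_rot: [0.635, 0.647, -0.302, 0.296]
ft_force: [0.2, 0.6, -0.8]
grip_width: 0.0296
grasp_force: 0.3
```

Request:
drive_tool([
  [[0,-5,0],[0,0,0],0.35],
  [[0,-5,0],[0,0,0],0.35],
  [[0,-5,0],[0,0,0],0.35],
  [[0,-5,0],[0,0,0],0.35],
  [[0,-5,0],[0,0,0],0.35],
  [[0,-5,0],[0,0,0],0.35],
  [[0,0,0],[0,0,0],0.35],
  [[0,0,0],[0,0,0],0.35],
])

```text
clock: 24.42
eef_pos: [0.555, 0.0904, 0.0185]
tool_rot: [0.635, 0.646, -0.302, 0.296]
ft_force: [0.4, 0.5, 0.5]
grip_width: 0.0297
grasp_force: 0.0
```

Run:
```python
from h import *
st(); pose("s14",[.5555,.065,3.16]); pose("w14",[.5555,.065,3.16])
```

```text
t 24.42 tcp [555.   90.4  18.5] z [-0.    -0.766 -0.643] y ang 0.6 j [ 0.53  0.91  0.21  1.42 -0.72  2.29] w 0.0297 f [0.4 0.5 0.5] 0.0
wash_bottle [(0.9, [272, 199, 291, 258]), (0.21, [264, 169, 312, 258])]
hood [(0.97, [263, 168, 313, 259])]
s14 [0.5579 0.0654] 0.335 axis [0.5582 0.0504]
wash_bottle [(0.85, [226, 217, 328, 332])]
hood [(0.71, [170, 227, 376, 279])]
w14 [0.5553 0.0707] 0.667 axis [0.5556 0.0557]
```

Request:
drive_tool([
  [[0,-5,0],[0,0,0],0.35],
  [[0,-5,0],[0,0,0],0.35],
  [[0,-5,0],[0,0,0],0.35],
  [[0,-5,0],[0,0,0],0.35],
  [[0,-5,0],[0,0,0],0.35],
  [[0,-4,0],[0,0,0],0.35],
  [[0,-3,0],[0,0,0],0.35],
  [[0,0,0],[0,0,0],0.35],
])

```text
clock: 25.38
eef_pos: [0.5549, 0.058, 0.0184]
tool_rot: [0.635, 0.646, -0.302, 0.296]
ft_force: [-0.5, -0.2, 0.8]
grip_width: 0.03
grasp_force: 0.0
```

Request:
drive_tool([
  [[0,-2,0],[0,0,0],0.35],
  [[0,-2,0],[0,0,0],0.35],
  [[0,0,0],[0,0,0],0.35],
  [[0,0,0],[0,0,0],0.35],
])

```text
clock: 25.72
eef_pos: [0.5551, 0.0549, 0.0184]
tool_rot: [0.635, 0.647, -0.302, 0.296]
ft_force: [0.9, -1.0, -0.2]
grip_width: 0.0296
grasp_force: 0.0
```

Request:
drive_tool([
  [[0,-2,0],[0,0,0],0.35],
  [[0,-2,0],[0,0,0],0.35],
  [[0,-1,0],[0,0,0],0.35],
  [[0,0,0],[0,0,0],0.35],
  [[0,0,0],[0,0,0],0.35],
])

```text
clock: 26.13
eef_pos: [0.555, 0.0497, 0.0183]
tool_rot: [0.635, 0.647, -0.302, 0.296]
ft_force: [-0.4, 1.1, 0.1]
grip_width: 0.0297
grasp_force: 0.1
```

Run:
```python
from h import *
st(); pose("s15",[.5555,.026,3.16]); pose("w15",[.5555,.026,3.16])
```

```text
t 26.13 tcp [555.   49.7  18.3] z [-0.    -0.766 -0.643] y ang 0.7 j [ 0.47  0.87  0.13  1.33 -0.75  2.22] w 0.0297 f [-0.4  1.1  0.1] 0.1
wash_bottle [(0.94, [280, 198, 294, 249])]
hood [(0.94, [259, 170, 314, 259])]
s15 [0.5608 0.0269] 0.515 axis [0.5611 0.0119]
wash_bottle []
hood [(0.64, [146, 203, 406, 374])]
```

Near home; creep on until the wall is felt.

Request:
drive_tool([
  [[0,-1,0],[0,0,0],0.35],
  [[0,-1,0],[0,0,0],0.35],
  [[0,-1,0],[0,0,0],0.35],
  [[0,0,0],[0,0,0],0.35],
  [[0,0,0],[0,0,0],0.35],
])

```text
clock: 26.85
eef_pos: [0.555, 0.0468, 0.0183]
tool_rot: [0.635, 0.647, -0.302, 0.296]
ft_force: [-0.0, -0.3, 0.0]
grip_width: 0.0303
grasp_force: 0.2
```

Request:
drive_tool([
  [[0,-1,0],[0,0,0],0.35],
  [[0,-1,0],[0,0,0],0.35],
  [[0,-1,0],[0,0,0],0.35],
  [[0,0,0],[0,0,0],0.35],
  [[0,0,0],[0,0,0],0.35],
])

```text
clock: 27.27
eef_pos: [0.5551, 0.0443, 0.0182]
tool_rot: [0.635, 0.647, -0.301, 0.296]
ft_force: [0.5, 3.6, -1.1]
grip_width: 0.0301
grasp_force: 1.5
```

Request:
drive_tool([
  [[0,-1,0],[0,0,0],0.35],
  [[0,0,0],[0,0,0],0.35],
  [[0,0,0],[0,0,0],0.35],
])

```text
clock: 27.52
eef_pos: [0.5553, 0.0441, 0.0181]
tool_rot: [0.635, 0.647, -0.301, 0.296]
ft_force: [-1.2, 7.2, -0.8]
grip_width: 0.03
grasp_force: 3.0
```

Request:
drive_tool([
  [[0,3,0],[0,0,0],0.35],
  [[0,8,0],[0,0,0],0.35],
  [[0,20,0],[0,0,0],0.35],
  [[0,30,0],[0,0,0],0.35],
  [[0,35,0],[0,0,0],0.35],
  [[0,35,0],[0,0,0],0.35],
  [[0,35,10],[0,0,0],0.35],
  [[0,0,30],[0,0,0],0.35],
])

```text
clock: 28.18
eef_pos: [0.5518, 0.2133, 0.051]
tool_rot: [0.631, 0.649, -0.305, 0.296]
ft_force: [-2.1, -0.9, -2.1]
grip_width: 0.0301
grasp_force: 0.0
```

Request:
drive_tool([
  [[0,0,30],[0,0,0],0.35],
  [[0,0,30],[0,0,0],0.35],
  [[0,0,30],[0,0,0],0.35],
  [[0,0,0],[0,0,0],0.35],
  [[0,0,0],[0,0,0],0.35],
  [[0,0,0],[0,0,0],0.35],
])

```text
clock: 28.68
eef_pos: [0.5549, 0.2088, 0.148]
tool_rot: [0.635, 0.647, -0.302, 0.296]
ft_force: [0.0, -0.5, 0.2]
grip_width: 0.0297
grasp_force: 0.0
```

Run:
```python
from h import *
st()
for n in("s16","w16"):
    pose(n,[.5555,.026,3.16])
c,R=look("s17",["dropper_bottle","beaker","wash_bottle"])
# expected visible bottle in side view when home, vs rotated spout
r=R.get("wash_bottle")
for y in(.0,.011,.02):
    print(y,proj(c,[[.555,y,.107],[.555,y,0],[.555,y+.061,.15]]).round(0).tolist(),proj(c,cyl(.031,0,.107)+[.555,y,0]).min(0).round(0),proj(c,cyl(.031,0,.107)+[.555,y,0]).max(0).round(0))
c,R=look("w17",["wash_bottle","beaker","dropper_bottle"])
if "beaker" in R: print(fit([(c,R["beaker"])],BEAK,[.677,.122,0],False))
print("expected tip",proj(c,[[.555,.072,.15],[.555,.011,.15]]))
```

```text
t 28.68 tcp [554.9 208.8 148. ] z [-0.    -0.766 -0.642] y ang 0.7 j [ 0.67  0.93  0.62  1.9  -0.64  2.44] w 0.0297 f [ 0.  -0.5  0.2] 0.0
wash_bottle [(0.76, [276, 200, 294, 250])]
hood [(0.89, [260, 169, 313, 259])]
s16 [0.562  0.0231] 0.332 axis [0.5623 0.0081]
wash_bottle []
hood [(0.79, [219, 155, 332, 333])]
dropper_bottle [(0.8, [242, 279, 255, 321])]
beaker [(0.79, [226, 227, 238, 255])]
wash_bottle [(0.57, [279, 199, 295, 253]), (0.24, [262, 169, 310, 256])]
0.0 [[292.0, 211.0], [290.0, 243.0], [281.0, 203.0]] [280. 206.] [302. 248.]
0.011 [[290.0, 212.0], [289.0, 245.0], [279.0, 205.0]] [278. 208.] [301. 250.]
0.02 [[288.0, 213.0], [287.0, 246.0], [278.0, 206.0]] [277. 209.] [299. 251.]
wash_bottle [(0.65, [247, 170, 302, 306])]
beaker [(0.92, [377, 118, 434, 192])]
dropper_bottle []
(array([0.6758, 0.1229]), np.float64(0.095))
expected tip [[274.81685066 290.97918436]
 [274.4494898  298.18742748]]
```

Run:
```python
from h import *
c=pickle.load(open("w17.pkl","rb")); r=np.load("w17_wash_bottle.npy")
for y in(.003,.011,.02):
    q=proj(c,cyl(.031,0,.107)+[.555,y,0]); print(y,q.min(0).round(),q.max(0).round())
for d in(0,30,-30): 
    a=np.radians(91+d); m=render(c,WASH,[.555+.015*np.cos(a),.009+.015*np.sin(a),a+np.pi/2]); print(d,(1-np.minimum(m,r).sum()/np.maximum(m,r).sum()).round(3), proj(c,[.555+.061*np.cos(a),.009+.061*np.sin(a),.15]).round())
for v in range(168,310,8):
    u=np.nonzero(r[v])[0]; print(v,(u.min(),u.max()) if len(u) else None, end=" ")
print()
for v in range(262,312,4): print(v,[tuple(int(k) for k in c["image"][v,u]) for u in range(256,298,5)])
```

```text
0.003 [250. 173.] [300. 267.]
0.011 [249. 170.] [301. 266.]
0.02 [249. 166.] [302. 265.]
0 0.173 [[274. 291.]]
30 0.221 [[243. 292.]]
-30 0.233 [[305. 293.]]
168 None 176 (np.int64(257), np.int64(296)) 184 (np.int64(254), np.int64(300)) 192 (np.int64(254), np.int64(300)) 200 (np.int64(253), np.int64(300)) 208 (np.int64(252), np.int64(300)) 216 (np.int64(251), np.int64(299)) 224 (np.int64(250), np.int64(299)) 232 (np.int64(249), np.int64(299)) 240 (np.int64(249), np.int64(298)) 248 (np.int64(252), np.int64(296)) 256 (np.int64(261), np.int64(282)) 264 (np.int64(258), np.int64(285)) 272 (np.int64(260), np.int64(284)) 280 (np.int64(269), np.int64(272)) 288 (np.int64(268), np.int64(273)) 296 (np.int64(267), np.int64(272)) 304 (np.int64(267), np.int64(271)) 
262 [(94, 90, 81), (78, 32, 26), (78, 27, 21), (81, 27, 25), (82, 29, 22), (78, 30, 26), (95, 89, 81), (90, 89, 79), (96, 90, 82)]
266 [(94, 89, 82), (81, 31, 27), (75, 21, 19), (82, 26, 24), (79, 27, 25), (79, 25, 22), (93, 92, 80), (92, 89, 79), (96, 93, 83)]
270 [(95, 88, 81), (81, 31, 24), (80, 23, 7), (82, 30, 28), (86, 35, 26), (
[... 671 characters left out ...]
), (98, 93, 83), (91, 88, 79), (92, 89, 78)]
294 [(98, 91, 81), (95, 90, 81), (92, 88, 80), (89, 85, 75), (95, 91, 81), (98, 95, 84), (98, 91, 81), (96, 91, 81), (96, 93, 82)]
298 [(94, 88, 78), (95, 91, 82), (92, 87, 76), (92, 89, 76), (96, 93, 82), (97, 94, 83), (99, 91, 81), (95, 91, 81), (96, 91, 83)]
302 [(95, 89, 81), (94, 90, 80), (97, 91, 82), (88, 85, 74), (99, 95, 86), (95, 91, 82), (95, 91, 80), (93, 88, 79), (91, 87, 79)]
306 [(96, 92, 82), (97, 92, 82), (95, 92, 81), (93, 91, 81), (94, 87, 81), (94, 91, 82), (95, 88, 80), (96, 92, 82), (97, 93, 84)]
310 [(95, 91, 79), (93, 90, 80), (94, 91, 81), (90, 86, 77), (100, 93, 84), (95, 91, 82), (98, 95, 86), (94, 89, 81), (92, 90, 82)]
```

Spout tip shows at about (270,288), against an expected (274,291). The bottle is upright, at home against the wall, with its spout pointing straight out. Handing in.

```bash
python3 -c "
from workcell import job_done; print(job_done())"
```

```text
the job is handed in; nothing more can be done
None
```

The job is handed in, but no verdict came back: by my last measurements the dropper bottle stands upright on the notebook, the wash bottle is upright against the hood's back wall with its spout pointing straight out, and the beaker is where it was.

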